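# Latch the chip-guard gate

## Robot

A 7-joint arm with a two-finger parallel gripper is mounted at the origin on the work surface. World frame = base frame: x ahead of the robot, y to its left, z up, the work surface at z = 0. Lengths are in m, angles in rad, forces in N, time in s.
With the tool pointing down it reaches from about 0.425 to 0.95 m from the base axis. Payload 4.7 kg.
Tool frame: the origin (TCP) lies at the very end of the fingers, on their centre line; the grasp point (between the pads) lies 19 mm behind it; z points along the fingers, y is the direction in which the jaws open and shut (so a half turn about z gives the same grasp; the last joint's range is limited). The gripper opens to 85 mm and grips with 20 to 120 N. Pads are 22 mm wide; open, the fingers measure 114 mm over their backs; the gripper's body (76 mm by 85 mm) begins 54 mm behind the grasp point. The pads swing forward as they close: fully open they stand 13 mm farther back than shut.
Start: joints at [-1.29, 0.469, -0.049, 1.532, 0.024, 1.141, -0.082], TCP at [0.206, 0.643, 0.231] pointing down, gripper open.
Joint ranges: [-2.59, 2.59], [-0.33, 1.99], [-1.39, 1.29], [0.1, 2.45], [-1.04, 4.18], [0.21, 1.99], [-2.66, 2.66]. Speed limits (rad/s): [2.57, 2.57, 3.14, 3.14, 3.14, 3.14, 3.14].

## Interface

Orientations are given as [roll, pitch, yaw] about the fixed x, y, z axes, in that order (R = Rz(yaw) Ry(pitch) Rx(roll)).
In Python, from plant import ctrl gives the robot as it stands.
- The arm moves only by the tool apply_moves, never from a script. Its argument "steps" is a list that holds one entry, the list of rows, each a list of 7 numbers: the opening, from -1 (shut) to 1 (fully open), so that 0 is half open, then the shift along the tool's x, y, z each as a share of 0.08 m, from -1 to 1, then the turn, a rotation vector about the tool's x, y, z each as a share of 30 degrees, from -1 to 1. In form: [[[gripper, dx, dy, dz, rx, ry, rz], ...]]. A call has 1 to 10 rows; each row is the pose to reach, as a shift and turn from the pose commanded when the call began, along the tool's axes at that moment; what a row does not reach only later rows make up. A row lasts 1/12 s, in which the tool goes at most 41.7 mm and 7.16 degrees, less where a joint would pass 70% of its speed; a pose out of reach is approached as far as the arm can. A call with a number of a shift or a turn outside -1 to 1 is refused whole. A call with a gripper value outside its range is refused whole. The fingers move at their own pace and stop on an object; "newtons" is the grip in N (left out, the last holds). Time passes only in rows, so rows that repeat a pose let the fingers close. It gives the time, the measured TCP pose, the force and the opening at its end, in the units of the state.
- ctrl.get_obs(): the state, without advancing time (a new reading comes with each control period).
- ctrl.camera(name): name is "scene" or "top"; returns the picture (400x640x3 uint8, red, green, blue); there is no depth.
- ctrl.camera_info(name): a dict with "vertical_fov" (degrees; the focal length in pixels is half the picture's height over the tangent of half this angle, whatever the lens; pixels are square), "cx", "cy" (the principal point, pixels), "extrinsics" (4x4, takes a point from world to camera coordinates). Camera axes: x right, y down, z forward; pixel columns grow to the right and rows downward; lengths in m; the calibration is good to about 2 mm. A picture is of the moment at which its call begins. camera_info takes no time and is no camera call.
- ctrl.hand_in(): hands the job in, once; it reports no verdict.
The state is a dict: "time": time; "q": joint angles; "qd": joint speeds; "effort": joint torques, N m; "eef_pos": TCP position; "tool_rot": TCP orientation; "wrist_force": force on the tool from outside, world axes, zero at the start; "wrist_torque": the same for the moment, N m; "opening": finger opening in m.
Only numpy, scipy, OpenCV 4.12 (cv2) and the standard library are available. Lean on these libraries where they do the work, as an engineer would, in place of code of your own. Each camera call takes 0.05 s, during which the arm holds its last target. There are 200 camera calls.

## Task

The little plywood gate of the chip-guard bay on the bench is standing open. Swing it shut with its steel latch bar lifted over the striker on the latch post, and let the bar down fully into the catch behind the striker, so that the gate stays latched when you let go. Be gentle: feel for the back of the catch and never jam the bar hard against the striker or the catch, and leave the bowl, tin, mallet and tool rest where they are.

Things in the scene. Friction and masses are not known exactly. Their poses are not given: they have to be found in the camera images.
- guard: Fixed plywood bay with the gate in its front, fences 100 mm high, hinge post 150 mm. Origin: on the gate's vertical hinge axis, at bench level; z up. In its frame the shut gate runs along -y from the hinge, free edge 175 mm away, and the bay lies on the +x side. The gate panel is 16 mm thick, centred on x = 0, from 25 to 133 mm high.
- gate (a joint): Gate angle, rad: 0 with the gate along the guard's -y axis, growing as the free edge swings to the guard's -x side (clockwise seen from above); range -0.2 to 1.2. A 0.8 N m/rad spring about 0.7 rad, with 0.2 N m hinge friction, makes it stand open: let go unlatched near shut, it swings open. In the catch it reads -0.095 to 0.095.
- bar (a joint): Latch bar angle, rad: 0 level (it rests there on its own stop by its weight), growing as the free end is lifted; stop at 0.32. It must be above 0.11 to pass over the striker.
- thumb_tab (a point): Grip point on the bar's thumb tab, an upright steel plate 12 mm thick (along the gate's normal), 26 mm wide (along the bar); its top is 20 mm above this point, the bar's top edge 39 mm below it. Pinch it across its thickness from above. With bar level, in the gate's frame (guard's frame turned with the gate about the hinge): x -15, y -155, z 165 mm. Axes: x gate's normal, z up the tab.
- bar_pin (a point): The pin, along the gate's normal, on which the latch bar turns in the gate's plane. In the gate's frame: x -15 (bar's mid-thickness), y -45, z 115 mm. The bar is flat steel, about 0.25 kg, 222 mm long, 10 mm thick, 22 mm high, centred in height on the pin when level; its free tip is 207 mm from the pin.
- latch_post: Square wooden post, 40 x 45 mm, 165 mm high, origin at the middle of its foot, axes as the guard's; in the guard's frame it stands at x 47, y -230 mm. Two bolts on its -x face carry the steel keeper (striker, catch, back wall). Pressing the latch bar on the keeper or post with more than 14 N damages them.
- keeper_mark (a point): Fixed to the post: nominal middle of the catch (62 mm to -x of post centre), at striker-top height 122 mm. Keeper, 20 mm wide (y), from -x to +x: striker 32 mm thick, 18 mm above the level bar's underside; catch slot 15 mm wide, floor 100 mm high; back wall 10 mm thick, 165 mm high, too high for the bar. The real keeper is set anywhere up to 18 mm from nominal along x, either way: feel for it.
- bowl: Turned wooden bowl, 110 mm across, 50 mm high, loose in the bay; leave alone. Origin under its centre.
- wax_tin: Round metal tin, 60 mm across, 60 mm high, loose in the bay; leave alone. Origin under its centre.
- mallet: Turned wooden mallet standing on its head, 76 mm across, 205 mm high, beside the hinge post; leave alone. Origin under its centre.
- rest: Loose lathe tool rest, 120 mm long foot, T-shaped, 80 mm high, on the bench beyond the latch post; leave alone. Origin under its foot.

How it is judged:
On the way:
1. with the gate still short of the striker, the latch bar is lifted high enough to clear it (value of joint bar above 0.11 rad and value of joint gate above 0.102 rad), for 0.1 s.
At the end, for the whole second after the job is handed in: The latch bar lies level in the catch behind the striker (bar angle under 0.03 rad), the gate is shut and at rest (angle between -0.12 and 0.1 rad) and the robot has let go (value of joint bar below 0.03 rad and value of joint gate between -0.12 and 0.1 rad and velocity of joint gate between -0.05 and 0.05 rad/s); the robot touches nothing.
It fails at once if the latch bar is pressed against the striker, catch or post with more than 14 N (contact force between bar and latch_post above 14 N).
It fails at once if the bowl, tin, mallet or tool rest is moved more than 20 mm (distance of any of bowl, wax_tin, mallet, rest from where it was at the start of the episode above 0.02 m).
It also fails if it takes over 43 s, if anything falls off the work surface, if the arm or the gripper's body presses on something with over 40 N, if the wrist force passes 120 N, or if a joint passes its speed limit or range.

## Working session

There is one attempt and no reset: what is moved stays moved. The work goes in short steps, Python scripts to look and compute and a tool call to move; the robot and the scene stay as the last step left them, time stands still between calls to the robot, and variables do not carry over. Pictures are saved under pics/ and viewed, about 8 in all and at most 12, crops included, and the job is handed in when it is done.

Besides the shell and the picture viewer there is one more tool, called after "Emit:" by a JSON object that holds its "name" and its "arguments", one argument or row to a line. apply_moves: Moves the arm, as the interface text tells. Its arguments: {"type":"object","properties":{"steps":{"type":"array","items":{"type":"array","items":{"type":"array","items":{"type":"number"}}}},"newtons":{"type":"number"}},"required":["steps"]}

```bash
mkdir -p pics; ls
python3 - <<'E'
from plant import ctrl
import cv2
for n in ("scene","top"):
    im=ctrl.camera(n); cv2.imwrite(f"pics/{n}0.png",im[:,:,::-1])
    i=ctrl.camera_info(n); print(n,i["vertical_fov"],i["cx"],i["cy"]);print(i["extrinsics"])
o=ctrl.get_obs();print(o)
E
```

```text
pics
scene 57.569352532015444 316.41443800322526 201.07393792910725
[[ 0.33875343  0.94082814  0.00940915 -0.25175214]
 [ 0.68700261 -0.24050369 -0.68570066 -0.32564566]
 [-0.64286354  0.23874756 -0.72782283  1.40123198]
 [ 0.          0.          0.          1.        ]]
top 49.20339367073321 317.86647117355795 194.5251893170269
[[-0.02384211 -0.9995719  -0.01695788  0.07912282]
 [-0.99755732  0.02490127 -0.06526346  0.61469477]
 [ 0.06565779  0.01536044 -0.99772397  1.08643854]
 [ 0.          0.          0.          1.        ]]
{'time': 0.1, 'q': array([-1.28990078,  0.46938536, -0.04857691,  1.5335728 ,  0.02410906,
        1.14099696, -0.08234169]), 'qd': array([ 9.96240621e-05, -9.42688220e-04,  2.83814213e-05, -1.83630704e-03,
        3.23220402e-04,  2.69264961e-04, -4.31011023e-04]), 'effort': array([ 4.22805897e-04, -5.11513925e+01, -4.72391141e-02, -2.38389891e+01,
        1.07371403e-02,  4.36739501e-03, -4.65982453e-06]), 'eef_pos': array([0.20562324, 0.64236931, 0.23035045]), 'tool_rot': array([-3.13981772e+00,  7.80146736e-05,  2.83177214e+00]), 'wrist_force': array([ 0.00592981,  0.199805  , -0.5159209 ]), 'wrist_torque': array([-0.03255629, -0.04779509, -0.02227924]), 'opening': 0.08536603334326229}
```

View pics/scene0.png

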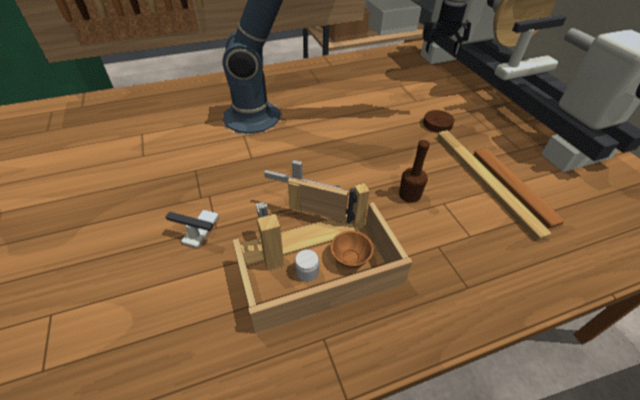

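View pics/top0.png

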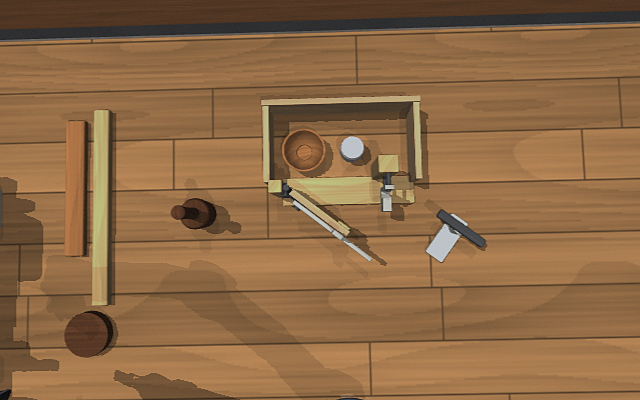

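```bash
cat > h.py <<'E'
import numpy as np, cv2
from plant import ctrl
def cam(n):
    i=ctrl.camera_info(n); f=200/np.tan(np.radians(i["vertical_fov"]/2))
    return f,i["cx"],i["cy"],np.array(i["extrinsics"])
def ray(n,u,v,z):
    f,cx,cy,E=cam(n); R,t=E[:3,:3],E[:3,3]; c=-R.T@t
    d=R.T@np.array([(u-cx)/f,(v-cy)/f,1]); return c+d*(z-c[2])/d[2]
def proj(n,P):
    f,cx,cy,E=cam(n); p=E[:3,:3]@np.asarray(P)+E[:3,3]; return np.array([cx+f*p[0]/p[2],cy+f*p[1]/p[2]])
E
python3 - <<'E'
import cv2
a=cv2.imread("pics/top0.png")[145:275,255:425]
cv2.imwrite("pics/topc.png",cv2.resize(a,None,fx=4.5,fy=4.5,interpolation=cv2.INTER_CUBIC))
a=cv2.imread("pics/scene0.png")[150:290,225:415]
cv2.imwrite("pics/scenec.png",cv2.resize(a,None,fx=4.2,fy=4.2,interpolation=cv2.INTER_CUBIC))
E
```

```text
(no output)
```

View pics/topc.png

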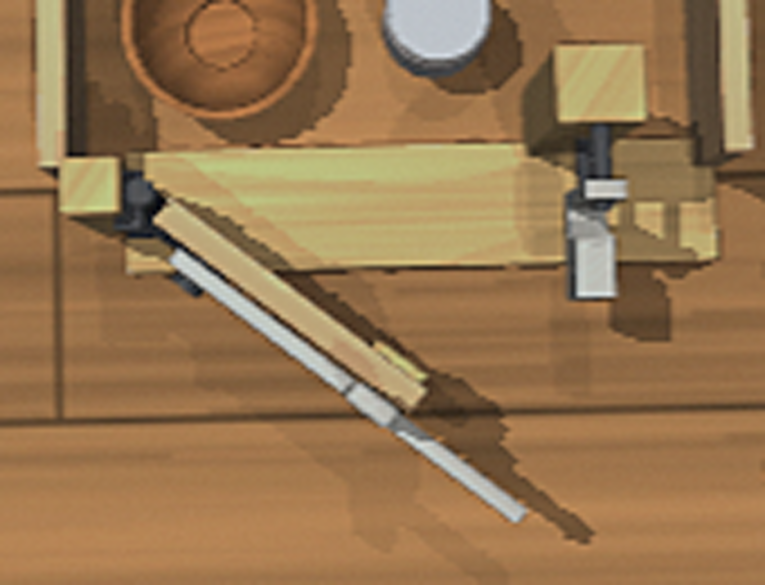

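View pics/scenec.png

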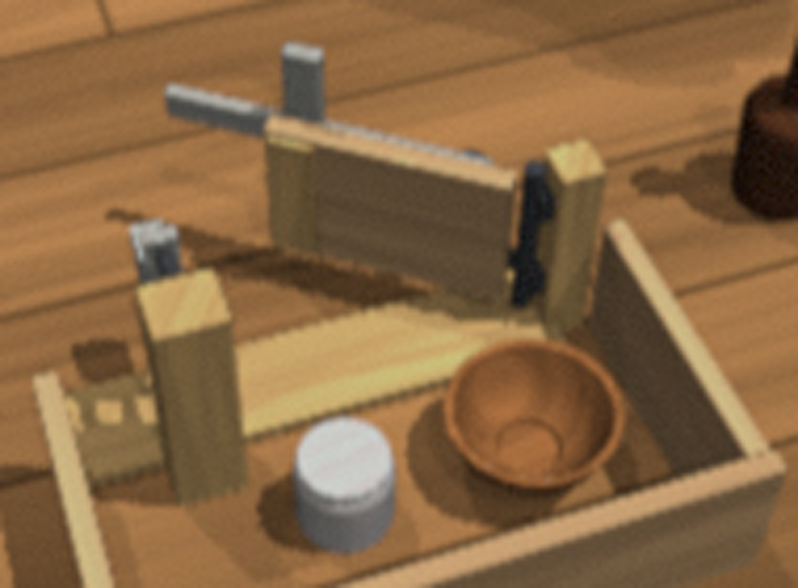

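Run:
```python
from h import *
np.set_printoptions(precision=4,suppress=True)
T=lambda u,v,z: ray("top",255+(u+.5)/4.5-.5,145+(v+.5)/4.5-.5,z)[:2]
post=np.mean([T(*p,.165) for p in [(557,45),(645,45),(645,121),(557,121)]],0)
e=T(645,121,.165)-T(557,121,.165); e2=T(645,45,.165)-T(557,45,.165)
print("post",post,e,e2)
yaws=[np.arctan2(-d[1],-d[0])-np.pi/2 for d in (e,e2)]; 
print("yaw cand",yaws)
# fence far/bay: use hinge post and rail fronts
a=T(128,272,.025);b=T(715,262,.025);d=a-b; print("sill",a,b,np.arctan2(d[1],d[0])-np.pi/2)
# far fence top edge in the raw top picture
a=ray("top",262,98,.1)[:2];b=ray("top",420,97,.1)[:2];d=a-b; print("fence",a,b,np.arctan2(d[1],d[0])-np.pi/2)
tab=T(372,404,.185); print("tab",tab)
p=T(178,258,.126); t=T(518,515,.126); d=t-p
print("bar",p,t,np.linalg.norm(d),"dir",np.arctan2(d[1],d[0]))
for n,c in (("wall",[(585,180),(627,180),(627,198),(585,198)]),("strk",[(575,235),(613,235),(615,297),(577,297)])):
    print(n,[T(*q,.165 if n=="wall" else .122) for q in c])
for yaw in np.radians([0,2,4,-2]):
    R=np.array([[np.cos(yaw),-np.sin(yaw)],[np.sin(yaw),np.cos(yaw)]])
    h=post-R@[.047,-.230]
    g=R.T@(tab-h); ang=np.arctan2(-g[0],-g[1]); print(np.degrees(yaw),h,g,"r",np.hypot(*g),"gate",ang-np.arctan2(.015,.155))
    print("  wall/strk in guard",[R.T@(T(606,189,.165)-h),R.T@(T(606,198,.165)-h),R.T@(T(594,235,.122)-h),R.T@(T(596,297,.122)-h)], "hpost",R.T@(T(90,186,.15)-h))
```

```text
post [ 0.6727 -0.095 ] [-0.0011 -0.043 ] [-0.0011 -0.0431]
yaw cand [np.float64(-0.025857885111551848), np.float64(-0.026522609952980947)]
sill [0.5917 0.1525] [ 0.5893 -0.1757] -0.007527275345817985
fence [0.8459 0.191 ] [ 0.8375 -0.1855] -0.02235476150817295
tab [0.519 0.022]
bar [0.5938 0.1172] [ 0.46   -0.0515] 0.21536813386842496 dir -2.241115626298969
wall [array([ 0.6251, -0.0855]), array([ 0.6246, -0.106 ]), array([ 0.6158, -0.1057]), array([ 0.6163, -0.0852])]
strk [array([ 0.6008, -0.0854]), array([ 0.6003, -0.1048]), array([ 0.5687, -0.1047]), array([ 0.5691, -0.0854])]
0.0 [0.6257 0.135 ] [-0.1067 -0.113 ] r 0.15543869572530178 gate 0.6603527945205373
  wall/strk in guard [array([-0.0052, -0.2307]), array([-0.0097, -0.2305]), array([-0.0252, -0.2301]), array([-0.0568, -0.2301])] hpost [0.0039 0.0237]
2.0 [0.6177 0.1332] [-0.1026 -0.1077] r 0.1487235010395596 gate 0.6643754630727983
  wall/strk in guard [array([-0.0052, -0.2288]), array([-0.0096, -0.2285]), array([-0.0251, -0.2276]), array([-0.0567, -0.2264])] hpost [0.0128 0.0251]
4.0 [0.6098 0.1312] [-0.0982 -0.1026] r 0.14199236929892517 gate 0.6671261970443533
  wall/strk in guard [array([-0.0052, -0.227 ]), array([-0.0096, -0.2265]), array([-0.025 , -0.2251]), array([-0.0566, -0.2228])] hpost [0.0217 0.0261]
-2.0 [0.6338 0.1365] [-0.1107 -0.1184] r 0.1621322594650992 gate 0.6552193197944304
  wall/strk in guard [array([-0.0052, -0.2325]), array([-0.0096, -0.2325]), array([-0.0251, -0.2326]), array([-0.0567, -0.2337])] hpost [-0.0049  0.0221]
```

```bash
cat >> h.py <<'E'
from scipy.spatial.transform import Rotation as Ro
YAW=-0.017; H=np.array([.6295,.1357])
def tabpose(g,b,up=-.017,yaw=None,H=H):
    """TCP pose (pos,R) for tab held at gate g, bar b; up = TCP height above grip point along the tab"""
    yaw=YAW if yaw is None else yaw
    G=Ro.from_euler('z',yaw-g); B=Ro.from_rotvec([-b,0,0]) # lifting the -y end
    p=np.array([-.015,-.045,.115])+B.apply([0,-.110,.050+up])
    p=G.apply(p)+[H[0],H[1],0]
    # tool y = gate normal +x, tool z = down
    T=G*B*Ro.from_matrix(np.array([[0,1,0],[1,0,0],[0,0,-1]]).astype(float))
    return p,T
def shares(p0,R0,p1,R1):
    d=R0.inv().apply(p1-p0)/.08; w=(R0.inv()*R1).as_rotvec()/np.radians(30)
    return np.r_[d,w]
def apply(p0,R0,s):
    return p0+R0.apply(np.array(s[:3])*.08), R0*Ro.from_rotvec(np.array(s[3:])*np.radians(30))
def now():
    o=ctrl.get_obs(); return o,o["eef_pos"],Ro.from_euler('xyz',o["tool_rot"])
E
python3 - <<'E'
from h import *
np.set_printoptions(precision=4,suppress=True)
print("tab scene",ray("scene",225+303.5/4.2-.5,150+48.5/4.2-.5,.185), "tip scene",ray("scene",225+168/4.2-.5,150+92/4.2-.5,.126))
for g in (.65,.67): print("model tab",g,tabpose(g,0,.02)[0])
o,p,R=now()
tp,tR=tabpose(.655,0); tp=np.array([.519,.022,.24])
rel=(R.inv()*tR).as_rotvec(); print("tot",rel,tp-p)
N=8
for k in range(1,N+1):
    f=k/N
    q=p*0
    P0=np.array([.2056,.6424,.2304])
    q=P0+(tp-P0)*f+np.array([.04,.03,0])*np.sin(np.pi*f)
    Q=Ro.from_euler('xyz',[-3.13981772,0,2.83177214])*Ro.from_rotvec(rel*f)
    s=np.round(shares(p,R,q,Q),2); print(s.tolist(), np.hypot(*q[:2])); p,R=apply(p,R,s)
print(p)
E
```

```text
tab scene [0.5171 0.0256 0.185 ] tip scene [ 0.463  -0.0519  0.126 ]
model tab 0.65 [0.5218 0.0232 0.185 ]
model tab 0.67 [0.5196 0.0254 0.185 ]
tot [-0.0011  0.0018  1.933 ] [ 0.3134 -0.6204  0.0096]
[-0.9, -0.58, -0.01, -0.0, 0.0, 0.46] 0.6322971380825436
[-1.0, -0.38, -0.02, -0.0, 0.0, 0.46] 0.596720971819967
[-1.05, -0.2, -0.01, -0.0, 0.0, 0.46] 0.5665991315062969
[-1.08, -0.03, -0.02, -0.0, 0.0, 0.47] 0.5413262694530905
[-1.08, 0.15, -0.01, -0.0, 0.0, 0.46] 0.5214899805402983
[-1.07, 0.32, -0.01, 0.0, 0.0, 0.46] 0.5091438671017028
[-1.01, 0.53, -0.02, 0.0, 0.0, 0.46] 0.5074286196351167
[-0.89, 0.74, -0.01, 0.0, 0.0, 0.46] 0.5194660720393586
[0.5191 0.0219 0.2401]
```

Emit:
{"name": "apply_moves", "arguments": {
  "steps": [
    [[1,-0.9,-0.58,-0.01,0,0,0.46],[1,-0.9,-0.58,-0.01,0,0,0.46],[1,-0.9,-0.58,-0.01,0,0,0.46]]
  ],
  "newtons": 40
}}

```text
time: 0.35
eef_pos: [0.268, 0.5698, 0.2317]
tool_rot: [-3.139, 0.007, 2.577]
wrist_force: [0.9, -0.7, -0.4]
opening: 0.0856
```

Emit:
{"name": "apply_moves", "arguments": {
  "steps": [
    [[1,-1.0,-0.38,-0.02,0,0,0.46],[1,-1.0,-0.38,-0.02,0,0,0.46],[1,-1.0,-0.38,-0.02,0,0,0.46]]
  ]
}}

```text
time: 0.6
eef_pos: [0.3196, 0.5014, 0.2337]
tool_rot: [-3.141, 0.006, 2.335]
wrist_force: [1.2, -2.0, 1.2]
opening: 0.0852
```

Emit:
{"name": "apply_moves", "arguments": {
  "steps": [
    [[1,-1.0,-0.2,-0.01,0,0,0.46],[1,-1.0,-0.2,-0.01,0,0,0.46],[1,-1.0,-0.2,-0.01,0,0,0.46]]
  ]
}}

```text
time: 0.85
eef_pos: [0.3634, 0.4327, 0.2345]
tool_rot: [3.142, 0.006, 2.094]
wrist_force: [0.6, -0.4, 0.5]
opening: 0.0853
```

Emit:
{"name": "apply_moves", "arguments": {
  "steps": [
    [[1,-1.0,-0.03,-0.02,0,0,0.47],[1,-1.0,-0.03,-0.02,0,0,0.47],[1,-1.0,-0.03,-0.02,0,0,0.47]]
  ]
}}

```text
time: 1.1
eef_pos: [0.4011, 0.363, 0.2363]
tool_rot: [3.141, 0.005, 1.849]
wrist_force: [-0.1, -1.0, 0.9]
opening: 0.0857
```

Emit:
{"name": "apply_moves", "arguments": {
  "steps": [
    [[1,-1.0,0.15,-0.01,0,0,0.46],[1,-1.0,0.15,-0.01,0,0,0.46],[1,-1.0,0.15,-0.01,0,0,0.46]]
  ]
}}

```text
time: 1.35
eef_pos: [0.4346, 0.2897, 0.2372]
tool_rot: [3.14, 0.004, 1.609]
wrist_force: [0.5, -1.3, 0.1]
opening: 0.0854
```

Emit:
{"name": "apply_moves", "arguments": {
  "steps": [
    [[1,-1.0,0.32,-0.01,0,0,0.46],[1,-1.0,0.32,-0.01,0,0,0.46],[1,-1.0,0.32,-0.01,0,0,0.46]]
  ]
}}

```text
time: 1.6
eef_pos: [0.4634, 0.2108, 0.238]
tool_rot: [3.139, 0.003, 1.368]
wrist_force: [-0.0, -0.3, 0.3]
opening: 0.0856
```

Emit:
{"name": "apply_moves", "arguments": {
  "steps": [
    [[1,-1.0,0.53,-0.02,0,0,0.46],[1,-1.0,0.53,-0.02,0,0,0.46],[1,-1.0,0.53,-0.02,0,0,0.46]]
  ]
}}

```text
time: 1.85
eef_pos: [0.4888, 0.1255, 0.2398]
tool_rot: [3.139, 0.002, 1.129]
wrist_force: [0.4, -0.8, 0.8]
opening: 0.0854
```

```bash
cat > plan.py <<'E'
from h import *
def plan(wps,p=None,R=None):
    if p is None: o,p,R=now(); print("t",o["time"],p.round(4),o["wrist_force"].round(1))
    for q,Q in wps:
        s=np.round(shares(p,R,q,Q),3); print(s.tolist()); p,R=apply(p,R,s)
E
python3 - <<'E'
from plan import *
_,T=tabpose(.66,0); o,p,R=now()
M=Ro.from_rotvec((T*R.inv()).as_rotvec()*.5)*R
c=np.array([.519,.0235])
plan([(np.r_[.507,.065,.24],M),(np.r_[c,.235],T),(np.r_[c,.170],T),(np.r_[c,.148],T)])
E
```

```text
t 1.85 [0.4888 0.1255 0.2398] [ 0.4 -0.8  0.8]
[-0.586, 0.529, -0.0, 0.003, 0.002, 0.225]
[-0.36, 0.402, 0.063, 0.003, 0.002, 0.225]
[-0.0, 0.0, 0.813, -0.0, -0.0, 0.0]
[-0.0, 0.0, 0.275, -0.0, -0.0, 0.0]
```

Emit:
{"name": "apply_moves", "arguments": {
  "steps": [
    [[1,-0.59,0.53,0,0,0,0.225],[1,-0.59,0.53,0,0,0,0.225],[1,-0.59,0.53,0,0,0,0.225]]
  ]
}}

```text
time: 2.1
eef_pos: [0.5071, 0.0666, 0.2396]
tool_rot: [3.139, 0.002, 1.016]
wrist_force: [0.1, -0.7, 0.3]
opening: 0.0856
```

Emit:
{"name": "apply_moves", "arguments": {
  "steps": [
    [[1,-0.36,0.4,0.06,0,0,0.225],[1,-0.36,0.4,0.06,0,0,0.225],[1,-0.36,0.4,0.06,0,0,0.225],[1,-0.36,0.4,0.06,0,0,0.225]]
  ]
}}

```text
time: 2.43
eef_pos: [0.5181, 0.0318, 0.2343]
tool_rot: [-3.141, 0.0, 0.907]
wrist_force: [-0.2, 0.6, 0.2]
opening: 0.0852
```

Run:
```python
from plan import *
im=ctrl.camera("top")[:,:,::-1]; cv2.imwrite("pics/top1f.png",im)
im2=ctrl.camera("scene")[:,:,::-1]
a=cv2.resize(im[165:275,265:425],None,fx=4.5,fy=4.5,interpolation=cv2.INTER_CUBIC)
cv2.imwrite("pics/top1.png",a)
cv2.imwrite("pics/sc1.png",cv2.resize(im2[110:250,215:395],None,fx=4.2,fy=4.2,interpolation=cv2.INTER_CUBIC))
_,T=tabpose(.66,0); c=np.array([.519,.0235])
plan([(np.r_[c,.235],T),(np.r_[c,.170],T),(np.r_[c,.148],T)])
```

```text
t 2.5333 [0.518  0.0325 0.2344] [-0.4  0.9  0.5]
[-0.082, 0.079, -0.008, -0.001, -0.0, 0.028]
[0.0, 0.0, 0.812, -0.0, -0.0, 0.0]
[0.0, 0.0, 0.275, -0.0, -0.0, 0.0]
```

View pics/sc1.png

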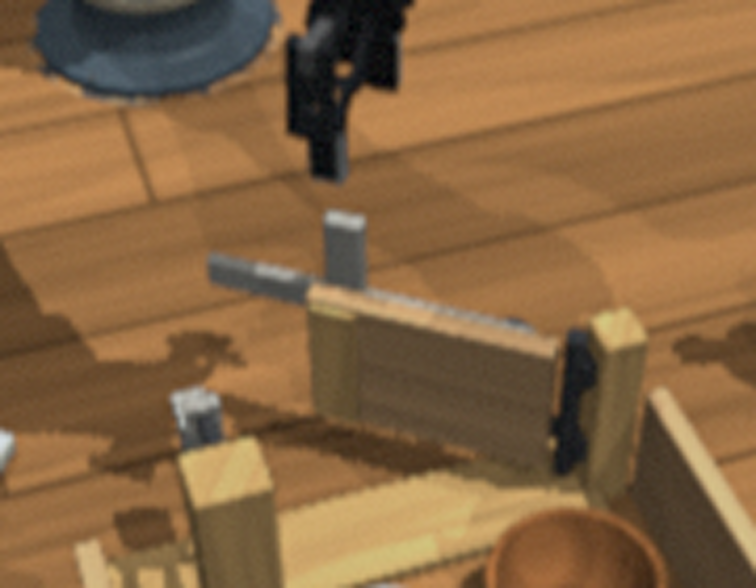

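Emit:
{"name": "apply_moves", "arguments": {
  "steps": [
    [[1,-0.08,0.08,0,0,0,0.028],[1,-0.08,0.08,0.2,0,0,0.028],[1,-0.08,0.08,0.5,0,0,0.028],[1,-0.08,0.08,0.8,0,0,0.028],[1,-0.08,0.08,0.8,0,0,0.028]]
  ]
}}

```text
time: 2.95
eef_pos: [0.5161, 0.0221, 0.1668]
tool_rot: [-3.136, 0.006, 0.891]
wrist_force: [-0.6, 0.3, -1.0]
opening: 0.0853
```

Run:
```python
from plan import *
_,T=tabpose(.66,0); c=np.array([.519,.0235])
plan([(np.r_[c,.148],T)])
```

```text
t 2.95 [0.5161 0.0221 0.1668] [-0.6  0.3 -1. ]
[0.037, 0.018, 0.235, -0.01, 0.012, -0.005]
```

Emit:
{"name": "apply_moves", "arguments": {
  "steps": [
    [[1,0.04,0.02,0.24,0,0,0],[1,0.04,0.02,0.24,0,0,0],[0,0.04,0.02,0.24,0,0,0],[-0.4,0.04,0.02,0.24,0,0,0],[-0.7,0.04,0.02,0.24,0,0,0],[-1,0.04,0.02,0.24,0,0,0],[-1,0.04,0.02,0.24,0,0,0],[-1,0.04,0.02,0.24,0,0,0]]
  ]
}}

```text
time: 3.62
eef_pos: [0.5223, 0.0235, 0.1517]
tool_rot: [-3.141, -0.0, 0.89]
wrist_force: [-5.3, 1.8, 4.1]
opening: 0.0124
```

Run:
```python
from plan import *
im=ctrl.camera("top")[:,:,::-1]
im2=ctrl.camera("scene")[:,:,::-1]
a=cv2.resize(im[165:275,265:425],(640,440)[:2],interpolation=cv2.INTER_CUBIC)[:300]
b=cv2.resize(im2[110:250,215:395],(540,420),interpolation=cv2.INTER_CUBIC)[:300]
cv2.imwrite("pics/v2.png",np.vstack([a[:, :540],b]))
o,p,R=now(); print(o)
```

```text
{'time': 3.7167, 'q': array([-0.57530494,  0.3424431 ,  0.5589706 ,  2.00252342, -0.23768502,
        0.86044267, -0.56439954]), 'qd': array([ 0.00105406,  0.00101662, -0.00109491,  0.00115945,  0.00120273,
        0.00090431, -0.00159222]), 'effort': array([  0.88034771, -32.62042165,   5.06177768, -18.93481314,
        -0.28368034,  -0.80108229,  -0.5185465 ]), 'eef_pos': array([0.52223267, 0.02361771, 0.1517728 ]), 'tool_rot': array([-3.14074975e+00,  1.57980240e-04,  8.92443667e-01]), 'wrist_force': array([-3.81197577,  1.01285945,  5.61562574]), 'wrist_torque': array([0.10448782, 0.61914334, 0.48238333]), 'opening': 0.011760373202004674}
```

View pics/v2.png

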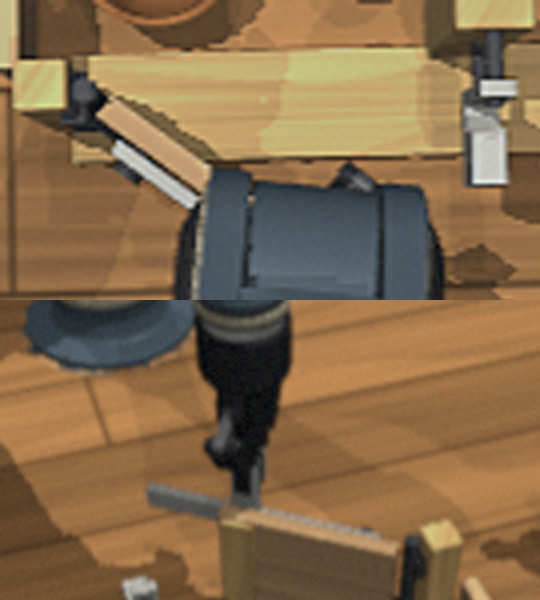

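```bash
cat >> plan.py <<'E'
def rows(start,seq,up=-.013):
    a=tabpose(*start,up=up)
    for g,b in seq: print((g,b),np.round(shares(*a,*tabpose(g,b,up=up)),2).tolist())
E
python3 - <<'E'
from plan import *
rows((.655,0),[(.655,b) for b in (.03,.07,.11,.15,.18,.2)])
print()
rows((.655,.2),[(g,.2) for g in (.63,.59,.54,.49,.44,.39,.34,.29,.25,.22)])
E
```

```text
(0.655, 0.03) [0.01, -0.0, -0.04, -0.0, -0.06, 0.0]
(0.655, 0.07) [0.04, -0.0, -0.1, -0.0, -0.13, 0.0]
(0.655, 0.11) [0.06, -0.0, -0.15, -0.0, -0.21, -0.0]
(0.655, 0.15) [0.08, -0.0, -0.2, -0.0, -0.29, -0.0]
(0.655, 0.18) [0.11, -0.0, -0.24, -0.0, -0.34, -0.0]
(0.655, 0.2) [0.12, -0.0, -0.26, 0.0, -0.38, -0.0]

(0.63, 0.2) [-0.0, 0.05, 0.0, -0.01, -0.0, -0.05]
(0.59, 0.2) [-0.01, 0.12, 0.0, -0.02, 0.0, -0.12]
(0.54, 0.2) [-0.01, 0.21, 0.0, -0.04, 0.0, -0.22]
(0.49, 0.2) [-0.01, 0.3, 0.0, -0.06, 0.0, -0.31]
(0.44, 0.2) [0.0, 0.39, -0.0, -0.08, 0.0, -0.4]
(0.39, 0.2) [0.01, 0.48, -0.0, -0.1, 0.0, -0.5]
(0.34, 0.2) [0.03, 0.57, -0.01, -0.12, 0.0, -0.59]
(0.29, 0.2) [0.05, 0.66, -0.01, -0.14, 0.0, -0.68]
(0.25, 0.2) [0.07, 0.73, -0.01, -0.15, 0.0, -0.76]
(0.22, 0.2) [0.09, 0.78, -0.02, -0.17, -0.0, -0.81]
```

Emit:
{"name": "apply_moves", "arguments": {
  "steps": [
    [[-1,0.01,0,-0.04,0,-0.06,0],[-1,0.04,0,-0.1,0,-0.13,0],[-1,0.06,0,-0.15,0,-0.21,0],[-1,0.08,0,-0.2,0,-0.29,0],[-1,0.11,0,-0.24,0,-0.34,0],[-1,0.12,0,-0.26,0,-0.38,0],[-1,0.12,0,-0.26,0,-0.38,0],[-1,0.12,0,-0.26,0,-0.38,0]]
  ]
}}

```text
time: 4.38
eef_pos: [0.5273, 0.0312, 0.1718]
tool_rot: [-3.139, 0.201, 0.892]
wrist_force: [-5.5, 1.0, 1.8]
opening: 0.0116
```

```bash
cat >> plan.py <<'E'
def est():
    o,p,R=now(); y=R.apply([0,1,0]); x=R.apply([1,0,0])
    b=np.arcsin(x[2]); g=YAW-np.arctan2(y[1],y[0])
    m=tabpose(g,b,up=-.013)[0]
    d=p[:2]-H; h=-np.hypot(*d)
    print("t %.2f"%o["time"],"rot: g %.3f b %.3f"%(g,b),"p",p.round(4),"p-model(g,b)",(p-m).round(4),"F",o["wrist_force"].round(1),"M",o["wrist_torque"].round(2),"open",round(o["opening"],4))
    n=R.apply([0,1,0]); print(" F along gate normal %.1f, along bar(tool x) %.1f, up %.1f"%(o["wrist_force"]@n,o["wrist_force"]@R.apply([1,0,0]),o["wrist_force"][2]))
    # gate angle from position
    r=np.linalg.norm(d); print(" g from position %.3f"%(YAW-np.arctan2(d[1],d[0])-np.pi/2-np.arcsin(.015/r)))
E
python3 - <<'E'
from plan import *
est()
im2=ctrl.camera("scene")[:,:,::-1]
cv2.imwrite("pics/v3.png",cv2.resize(im2[130:250,215:395],(720,480),interpolation=cv2.INTER_CUBIC))
E
```

```text
t 4.38 rot: g 0.662 b -0.201 p [0.5273 0.0312 0.1718] p-model(g,b) [0.0101 0.0107 0.0425] F [-5.5  1.   1.8] M [0.32 0.54 0.3 ] open 0.0116
 F along gate normal -4.9, along bar(tool x) -3.0, up 1.8
 g from position 0.654
```

View pics/v3.png

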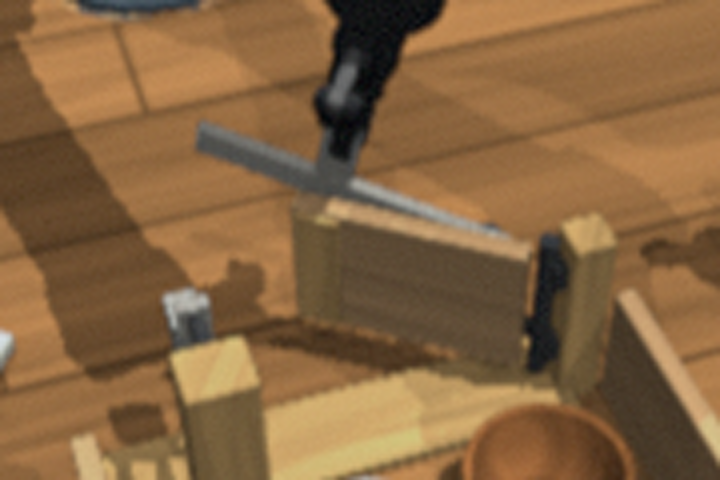

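Emit:
{"name": "apply_moves", "arguments": {
  "steps": [
    [[-1,0,0.05,0,-0.01,0,-0.05],[-1,-0.01,0.12,0,-0.02,0,-0.12],[-1,-0.01,0.21,0,-0.04,0,-0.22],[-1,-0.01,0.3,0,-0.06,0,-0.31],[-1,0,0.39,0,-0.08,0,-0.4],[-1,0.01,0.48,0,-0.1,0,-0.5],[-1,0.03,0.57,-0.01,-0.12,0,-0.59],[-1,0.05,0.66,-0.01,-0.14,0,-0.68],[-1,0.07,0.73,-0.01,-0.15,0,-0.76],[-1,0.09,0.78,-0.02,-0.17,0,-0.81]]
  ]
}}

```text
time: 5.27
eef_pos: [0.5795, -0.0013, 0.1708]
tool_rot: [-3.138, 0.199, 1.327]
wrist_force: [-6.4, 3.2, 0.3]
opening: 0.0113
```

```bash
sed -i 's/b=np.arcsin(x\[2\])/b=-np.arcsin(x[2])*-1 if x[2]>0 else -np.arcsin(x[2])/' plan.py; sed -i 's/b=-np.arcsin(x\[2\])\*-1 if.*else -np.arcsin(x\[2\])/b=-np.arcsin(x[2])/' plan.py
python3 - <<'E'
from plan import *
est()
rows((.22,.2),[(g,.2) for g in (.21,.19,.17,.15,.13,.12,.11,.1)])
E
```

```text
t 5.27 rot: g 0.228 b 0.199 p [ 0.5795 -0.0013  0.1708] p-model(g,b) [-0.0001  0.0005 -0.0022] F [-6.4  3.2  0.3] M [1.1  1.1  0.25] open 0.0113
 F along gate normal -7.0, along bar(tool x) 1.5, up 0.3
 g from position 0.230
(0.21, 0.2) [-0.0, 0.02, 0.0, -0.0, 0.0, -0.02]
(0.19, 0.2) [-0.0, 0.05, 0.0, -0.01, 0.0, -0.06]
(0.17, 0.2) [-0.01, 0.09, 0.0, -0.02, 0.0, -0.09]
(0.15, 0.2) [-0.01, 0.13, 0.0, -0.03, -0.0, -0.13]
(0.13, 0.2) [-0.01, 0.16, 0.0, -0.03, 0.0, -0.17]
(0.12, 0.2) [-0.01, 0.18, 0.0, -0.04, 0.0, -0.19]
(0.11, 0.2) [-0.01, 0.2, 0.0, -0.04, -0.0, -0.21]
(0.1, 0.2) [-0.01, 0.22, 0.0, -0.05, 0.0, -0.22]
```

Emit:
{"name": "apply_moves", "arguments": {
  "steps": [
    [[-1,0,0.02,0,0,0,-0.02],[-1,0,0.05,0,-0.01,0,-0.06],[-1,-0.01,0.09,0,-0.02,0,-0.09],[-1,-0.01,0.13,0,-0.03,0,-0.13],[-1,-0.01,0.16,0,-0.03,0,-0.17],[-1,-0.01,0.18,0,-0.04,0,-0.19],[-1,-0.01,0.2,0,-0.04,0,-0.21],[-1,-0.01,0.22,0,-0.05,0,-0.22],[-1,-0.01,0.22,0,-0.05,0,-0.22]]
  ]
}}

```text
time: 6.02
eef_pos: [0.5957, -0.0059, 0.1708]
tool_rot: [-3.14, 0.198, 1.443]
wrist_force: [-6.6, 3.5, 1.0]
opening: 0.0116
```

Run:
```python
from plan import *
est()
rows((.1,.2),[(g,.2) for g in (.09,.08,.07,.06,.05,.04,.035,.03)])
im=ctrl.camera("top")[:,:,::-1]
cv2.imwrite("pics/v4.png",cv2.resize(im[150:240,310:430],(800,600),interpolation=cv2.INTER_CUBIC))
```

```text
t 6.02 rot: g 0.111 b 0.198 p [ 0.5957 -0.0059  0.1708] p-model(g,b) [-0.0003  0.0009 -0.0022] F [-6.6  3.5  1. ] M [1.22 1.11 0.25] open 0.0116
 F along gate normal -7.0, along bar(tool x) 2.4, up 1.0
 g from position 0.114
(0.09, 0.2) [-0.0, 0.02, 0.0, -0.0, 0.0, -0.02]
(0.08, 0.2) [-0.0, 0.04, 0.0, -0.01, -0.0, -0.04]
(0.07, 0.2) [-0.0, 0.05, 0.0, -0.01, 0.0, -0.06]
(0.06, 0.2) [-0.01, 0.07, 0.0, -0.02, 0.0, -0.07]
(0.05, 0.2) [-0.01, 0.09, 0.0, -0.02, 0.0, -0.09]
(0.04, 0.2) [-0.01, 0.11, 0.0, -0.02, -0.0, -0.11]
(0.035, 0.2) [-0.01, 0.12, 0.0, -0.02, 0.0, -0.12]
(0.03, 0.2) [-0.01, 0.13, 0.0, -0.03, 0.0, -0.13]
```

View pics/v4.png

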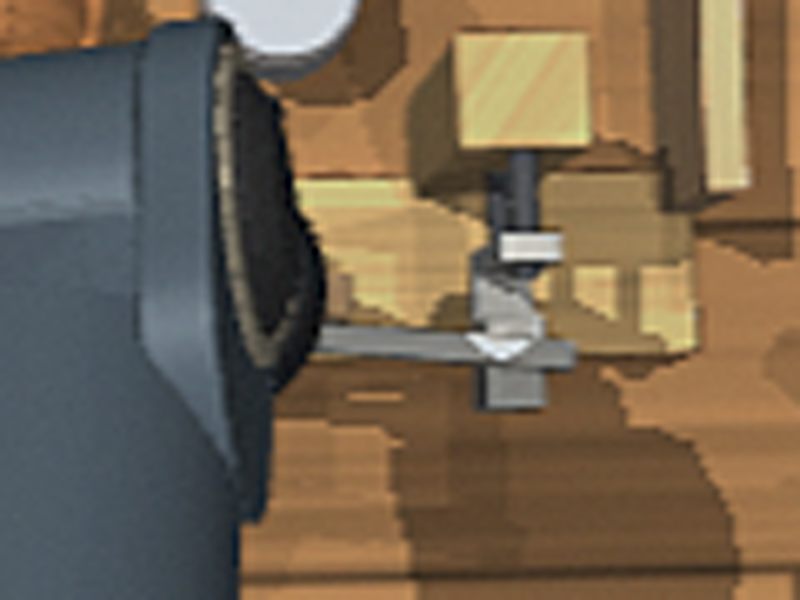

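Emit:
{"name": "apply_moves", "arguments": {
  "steps": [
    [[-1,0,0.02,0,0,0,-0.02],[-1,0,0.04,0,-0.01,0,-0.04],[-1,0,0.05,0,-0.01,0,-0.06],[-1,-0.01,0.07,0,-0.02,0,-0.07],[-1,-0.01,0.09,0,-0.02,0,-0.09],[-1,-0.01,0.11,0,-0.02,0,-0.11],[-1,-0.01,0.11,0,-0.02,0,-0.11],[-1,-0.01,0.11,0,-0.02,0,-0.11]]
  ]
}}

```text
time: 6.73
eef_pos: [0.6039, -0.0076, 0.1706]
tool_rot: [-3.138, 0.198, 1.502]
wrist_force: [-6.8, 3.4, -1.5]
opening: 0.0114
```

Run:
```python
from plan import *
est()
rows((.045,.2),[(.045-d,.2) for d in (.005,.01,.015,.02,.025,.03)])
```

```text
t 6.73 rot: g 0.053 b 0.198 p [ 0.6039 -0.0076  0.1706] p-model(g,b) [-0.0005  0.0008 -0.0023] F [-6.8  3.4 -1.5] M [1.28 1.15 0.3 ] open 0.0114
 F along gate normal -7.0, along bar(tool x) 3.2, up -1.5
 g from position 0.056
(0.04, 0.2) [-0.0, 0.01, 0.0, -0.0, -0.0, -0.01]
(0.034999999999999996, 0.2) [-0.0, 0.02, 0.0, -0.0, 0.0, -0.02]
(0.03, 0.2) [-0.0, 0.03, 0.0, -0.01, 0.0, -0.03]
(0.024999999999999998, 0.2) [-0.0, 0.04, 0.0, -0.01, 0.0, -0.04]
(0.019999999999999997, 0.2) [-0.0, 0.05, 0.0, -0.01, 0.0, -0.05]
(0.015, 0.2) [-0.0, 0.05, 0.0, -0.01, 0.0, -0.06]
```

Emit:
{"name": "apply_moves", "arguments": {
  "steps": [
    [[-1,0,0.01,0,0,0,-0.01],[-1,0,0.02,0,0,0,-0.02],[-1,0,0.03,0,-0.01,0,-0.03],[-1,0,0.04,0,-0.01,0,-0.04],[-1,0,0.04,0,-0.01,0,-0.04]]
  ]
}}

```text
time: 7.15
eef_pos: [0.6067, -0.008, 0.1706]
tool_rot: [-3.138, 0.199, 1.523]
wrist_force: [-8.2, 2.8, -0.6]
opening: 0.0116
```

Emit:
{"name": "apply_moves", "arguments": {
  "steps": [
    [[-1,0,0.01,0,0,0,-0.01],[-1,0,0.02,0,0,0,-0.02],[-1,0,0.02,0,0,0,-0.02]]
  ]
}}

```text
time: 7.4
eef_pos: [0.6083, -0.0082, 0.1705]
tool_rot: [-3.136, 0.199, 1.534]
wrist_force: [-8.9, 3.7, -1.1]
opening: 0.0115
```

Run:
```python
from plan import *
est()
im=ctrl.camera("top")[:,:,::-1]
cv2.imwrite("pics/v5.png",cv2.resize(im[170:215,350:410],(800,600),interpolation=cv2.INTER_CUBIC))
```

```text
t 7.40 rot: g 0.021 b 0.199 p [ 0.6083 -0.0082  0.1705] p-model(g,b) [-0.0006  0.0009 -0.0024] F [-8.9  3.7 -1.1] M [1.17 1.26 0.18] open 0.0115
 F along gate normal -9.0, along bar(tool x) 3.5, up -1.1
 g from position 0.026
```

View pics/v5.png

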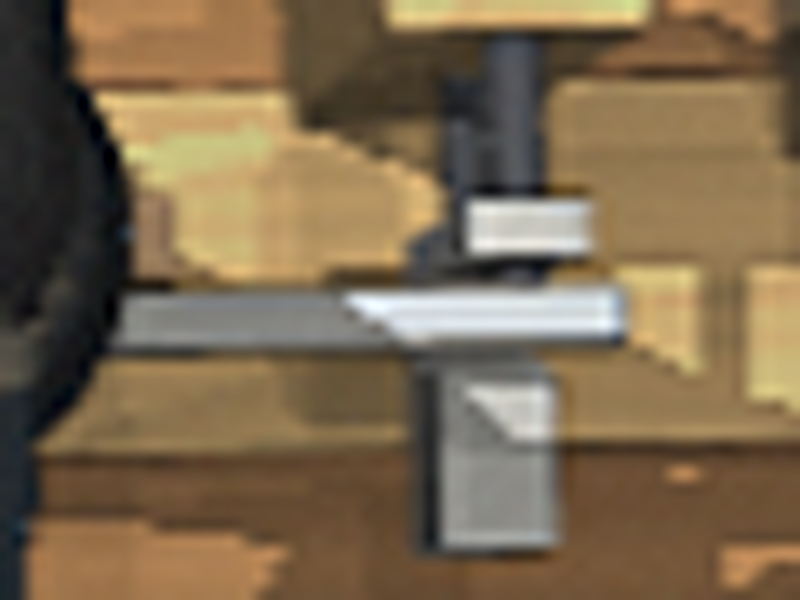

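Emit:
{"name": "apply_moves", "arguments": {
  "steps": [
    [[-1,0,0.01,0,0,0,-0.01],[-1,0,0.02,0,0,0,-0.02],[-1,0,0.02,0,0,0,-0.02],[-1,0,0.02,0,0,0,-0.02]]
  ]
}}

```text
time: 7.78
eef_pos: [0.6099, -0.0084, 0.1706]
tool_rot: [-3.134, 0.199, 1.544]
wrist_force: [-8.0, 2.1, -0.1]
opening: 0.0113
```

Emit:
{"name": "apply_moves", "arguments": {
  "steps": [
    [[-1,0,0.01,0,0,0,-0.01],[-1,0,0.01,0,0,0,-0.01],[-1,0,0.01,0,0,0,-0.01]]
  ]
}}

```text
time: 8.03
eef_pos: [0.6105, -0.0086, 0.1705]
tool_rot: [-3.133, 0.199, 1.55]
wrist_force: [-8.5, 2.1, -1.3]
opening: 0.0117
```

Run:
```python
from plan import *
est()
```

```text
t 8.03 rot: g 0.006 b 0.199 p [ 0.6105 -0.0086  0.1705] p-model(g,b) [-0.0007  0.0008 -0.0025] F [-8.5  2.1 -1.3] M [1.07 1.25 0.22] open 0.0117
 F along gate normal -8.6, along bar(tool x) 2.2, up -1.3
 g from position 0.011
```

Two more small feeling steps toward the back wall.

Emit:
{"name": "apply_moves", "arguments": {
  "steps": [
    [[-1,0,0.01,0,0,0,-0.01],[-1,0,0.01,0,0,0,-0.01],[-1,0,0.01,0,0,0,-0.01]]
  ]
}}

```text
time: 8.28
eef_pos: [0.6105, -0.0087, 0.1703]
tool_rot: [-3.13, 0.199, 1.554]
wrist_force: [-11.6, 2.0, -0.4]
opening: 0.0114
```

Run:
```python
from plan import *
est()
im=ctrl.camera("top")[:,:,::-1]
c=cv2.resize(im[170:215,350:410],(800,600),interpolation=cv2.INTER_CUBIC)
print(c[180:400:6,530].astype(int).sum(1)//3)
```

```text
t 8.28 rot: g 0.002 b 0.199 p [ 0.6105 -0.0087  0.1703] p-model(g,b) [-0.0013  0.0008 -0.0027] F [-11.6   2.   -0.4] M [ 0.96  1.57 -0.04] open 0.0114
 F along gate normal -11.6, along bar(tool x) 1.8, up -0.4
 g from position 0.011
[ 69  42  38 100 178 216 203 196 196 201 226 216 132  45  30  76 122 149
 182 206 220 235 220 149  72  51  88 111 110 105  94 101 146 194 212 201
 199]
```

Emit:
{"name": "apply_moves", "arguments": {
  "steps": [
    [[-1,0,-0.01,0,0,0,0.01],[-1,0,-0.02,0,0,0,0.02],[-1,0,-0.03,0,0,0,0.03],[-1,0,-0.03,0,0,0,0.03],[-1,0,-0.03,0,0,0,0.03]]
  ]
}}

```text
time: 8.75
eef_pos: [0.6095, -0.0084, 0.1706]
tool_rot: [-3.136, 0.199, 1.539]
wrist_force: [-7.5, 1.9, -1.6]
opening: 0.0114
```

Run:
```python
from plan import *
est()
up=-.015
rows((.02,.2),[(.02,b) for b in (.19,.175,.16,.145,.13,.12)],up)
rows((.02,.12),[(.02,b) for b in (.11,.10,.09,.08,.07,.06,.05)],up)
rows((.02,.05),[(.02,b) for b in (.04,.03,.02,.01,0,-.005)],up)
```

```text
t 8.75 rot: g 0.016 b 0.199 p [ 0.6095 -0.0084  0.1706] p-model(g,b) [-0.0003  0.0009 -0.0024] F [-7.5  1.9 -1.6] M [1.02 1.04 0.25] open 0.0114
 F along gate normal -7.5, along bar(tool x) 2.0, up -1.6
 g from position 0.017
(0.02, 0.19) [-0.0, -0.0, 0.01, 0.0, 0.02, -0.0]
(0.02, 0.175) [-0.01, 0.0, 0.03, 0.0, 0.05, 0.0]
(0.02, 0.16) [-0.02, 0.0, 0.06, 0.0, 0.08, 0.0]
(0.02, 0.145) [-0.02, 0.0, 0.08, 0.0, 0.11, -0.0]
(0.02, 0.13) [-0.03, 0.0, 0.1, -0.0, 0.13, 0.0]
(0.02, 0.12) [-0.03, 0.0, 0.11, 0.0, 0.15, 0.0]
(0.02, 0.11) [-0.0, -0.0, 0.01, 0.0, 0.02, 0.0]
(0.02, 0.1) [-0.01, -0.0, 0.03, 0.0, 0.04, -0.0]
(0.02, 0.09) [-0.01, -0.0, 0.04, 0.0, 0.06, -0.0]
(0.02, 0.08) [-0.02, -0.0, 0.06, 0.0, 0.08, -0.0]
(0.02, 0.07) [-0.02, -0.0, 0.07, 0.0, 0.1, 0.0]
(0.02, 0.06) [-0.02, -0.0, 0.08, 0.0, 0.11, -0.0]
(0.02, 0.05) [-0.03, -0.0, 0.1, 0.0, 0.13, 0.0]
(0.02, 0.04) [-0.0, -0.0, 0.01, -0.0, 0.02, 0.0]
(0.02, 0.03) [-0.01, -0.0, 0.03, -0.0, 0.04, -0.0]
(0.02, 0.02) [-0.01, -0.0, 0.04, 0.0, 0.06, -0.0]
(0.02, 0.01) [-0.02, -0.0, 0.06, -0.0, 0.08, -0.0]
(0.02, 0) [-0.02, -0.0, 0.07, -0.0, 0.1, -0.0]
(0.02, -0.005) [-0.02, -0.0, 0.08, -0.0, 0.11, -0.0]
```

Emit:
{"name": "apply_moves", "arguments": {
  "steps": [
    [[-1,0,-0.01,0,0,0,0.01],[-1,0,-0.01,0,0,0,0.01],[-1,0,-0.01,0.01,0,0.02,0.01],[-1,-0.01,-0.01,0.03,0,0.05,0.01],[-1,-0.02,-0.01,0.06,0,0.08,0.01],[-1,-0.02,-0.01,0.08,0,0.11,0.01],[-1,-0.03,-0.01,0.1,0,0.13,0.01],[-1,-0.03,-0.01,0.11,0,0.15,0.01],[-1,-0.03,-0.01,0.11,0,0.15,0.01],[-1,-0.03,-0.01,0.11,0,0.15,0.01]]
  ]
}}

```text
time: 9.58
eef_pos: [0.6087, -0.0124, 0.1625]
tool_rot: [-3.137, 0.12, 1.534]
wrist_force: [-6.5, 2.1, -1.0]
opening: 0.0116
```

Run:
```python
from plan import *
est()
im=ctrl.camera("top")[:,:,::-1]
cv2.imwrite("pics/v6.png",cv2.resize(im[170:215,350:410],(800,600),interpolation=cv2.INTER_CUBIC))
```

```text
t 9.58 rot: g 0.021 b 0.120 p [ 0.6087 -0.0124  0.1625] p-model(g,b) [-0.0002  0.001  -0.0024] F [-6.5  2.1 -1. ] M [1.01 1.08 0.36] open 0.0116
 F along gate normal -6.5, along bar(tool x) 2.0, up -1.0
 g from position 0.022
```

View pics/v6.png

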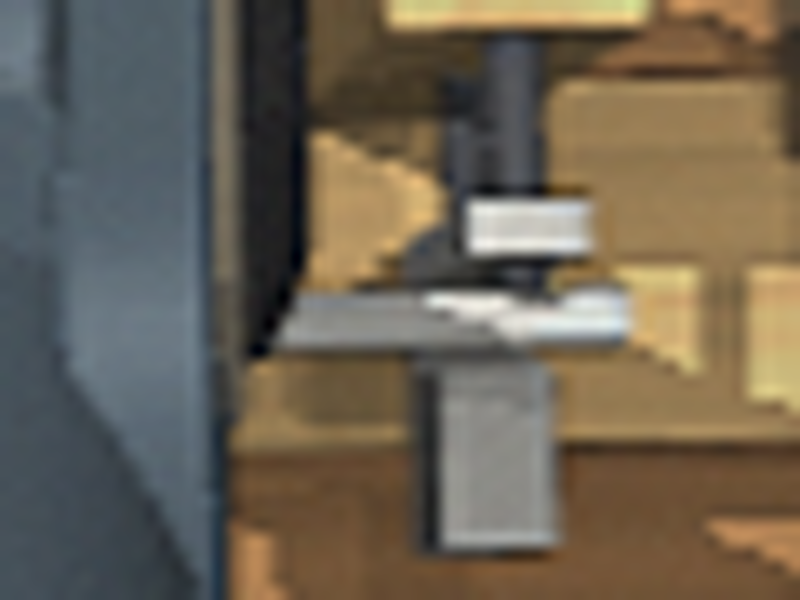

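Run:
```python
from h import *
f=lambda v,z: ray("top",350+530/13.33-.5,170+v/13.33-.5,z)[0].round(4)
print("bar near edge",f(345,.148),"far",f(291,.148),"wall front",f(256,.165),"striker far edge",f(362,.122),f(375,.122),"near",f(550,.122))
```

```text
bar near edge 0.6022 far 0.6112 wall front 0.6159 striker far edge 0.6008 0.5985 near 0.5684
```

Emit:
{"name": "apply_moves", "arguments": {
  "steps": [
    [[-1,0,0.01,0,0,0,-0.01],[-1,0,0.01,0,0,0,-0.01],[-1,0,0.01,0.01,0,0.02,-0.01],[-1,-0.01,0.01,0.03,0,0.04,-0.01],[-1,-0.01,0.01,0.04,0,0.06,-0.01],[-1,-0.01,0.01,0.04,0,0.06,-0.01]]
  ]
}}

```text
time: 10.13
eef_pos: [0.6091, -0.0139, 0.1593]
tool_rot: [-3.136, 0.088, 1.538]
wrist_force: [-6.9, 3.2, -1.1]
opening: 0.0116
```

Run:
```python
from plan import *
est()
```

```text
t 10.13 rot: g 0.016 b 0.088 p [ 0.6091 -0.0139  0.1593] p-model(g,b) [-0.0004  0.0011 -0.0022] F [-6.9  3.2 -1.1] M [0.96 1.11 0.35] open 0.0116
 F along gate normal -7.0, along bar(tool x) 3.0, up -1.1
 g from position 0.019
```

Emit:
{"name": "apply_moves", "arguments": {
  "steps": [
    [[-1,0,0,0.01,0,0.02,0],[-1,-0.01,0,0.03,0,0.04,0],[-1,-0.01,0,0.04,0,0.06,0],[-1,-0.02,0,0.06,0,0.08,0],[-1,-0.02,0,0.06,0,0.08,0]]
  ]
}}

```text
time: 10.55
eef_pos: [0.6091, -0.0158, 0.1547]
tool_rot: [-3.136, 0.046, 1.538]
wrist_force: [-6.4, 2.3, -0.4]
opening: 0.0115
```

Run:
```python
from plan import *
est()
```

```text
t 10.55 rot: g 0.016 b 0.046 p [ 0.6091 -0.0158  0.1547] p-model(g,b) [-0.0004  0.0011 -0.0023] F [-6.4  2.3 -0.4] M [1.03 1.15 0.4 ] open 0.0115
 F along gate normal -6.4, along bar(tool x) 2.1, up -0.4
 g from position 0.019
```

Emit:
{"name": "apply_moves", "arguments": {
  "steps": [
    [[-1,0,0,0.01,0,0.02,0],[-1,-0.01,0,0.02,0,0.04,0],[-1,-0.01,0,0.04,0,0.06,0],[-1,-0.02,0,0.05,0,0.08,0],[-1,-0.02,0,0.05,0,0.08,0]]
  ]
}}

```text
time: 10.97
eef_pos: [0.6097, -0.0166, 0.1518]
tool_rot: [-3.138, 0.003, 1.54]
wrist_force: [-6.6, 4.2, 3.1]
opening: 0.0119
```

Run:
```python
from plan import *
est()
im=ctrl.camera("scene")[:,:,::-1]
a=cv2.resize(im[150:240,220:380],(800,450),interpolation=cv2.INTER_CUBIC)
cv2.imwrite("pics/v7.png",a)
```

```text
t 10.97 rot: g 0.014 b 0.003 p [ 0.6097 -0.0166  0.1518] p-model(g,b) [ 0.      0.002  -0.0006] F [-6.6  4.2  3.1] M [0.78 1.19 0.46] open 0.0119
 F along gate normal -6.8, along bar(tool x) 4.0, up 3.1
 g from position 0.014
```

View pics/v7.png

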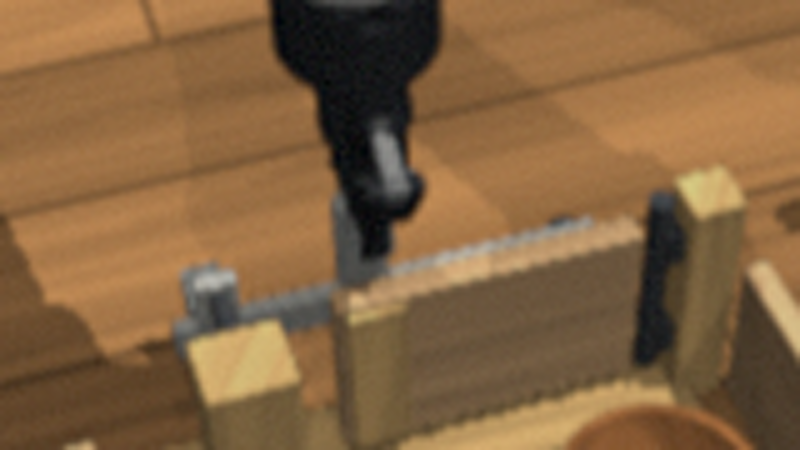

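Emit:
{"name": "apply_moves", "arguments": {
  "steps": [
    [[-1,0,-0.01,0,0,0,0.01],[-1,0,-0.02,0,0,0,0.02],[-1,0,-0.02,0,0,0,0.02],[-1,0,-0.02,0,0,0,0.02]]
  ]
}}

```text
time: 11.35
eef_pos: [0.6084, -0.0165, 0.1518]
tool_rot: [-3.138, 0.004, 1.53]
wrist_force: [-5.7, 5.3, 1.8]
opening: 0.0114
```

Run:
```python
from plan import *
est()
```

```text
t 11.35 rot: g 0.024 b 0.004 p [ 0.6084 -0.0165  0.1518] p-model(g,b) [ 0.0002  0.0019 -0.0007] F [-5.7  5.3  1.8] M [0.74 1.08 0.5 ] open 0.0114
 F along gate normal -5.9, along bar(tool x) 5.0, up 1.8
 g from position 0.023
```

Emit:
{"name": "apply_moves", "arguments": {
  "steps": [
    [[-1,0,-0.01,0,0,0,0.01],[-1,0,-0.01,0,0,0,0.01],[-1,0,-0.01,0,0,0,0.01]]
  ]
}}

```text
time: 11.6
eef_pos: [0.6077, -0.0164, 0.1518]
tool_rot: [-3.138, 0.004, 1.525]
wrist_force: [-6.3, 3.6, 1.6]
opening: 0.0116
```

Emit:
{"name": "apply_moves", "arguments": {
  "steps": [
    [[-1,0,-0.01,0,0,0,0.01],[-1,0,-0.01,0,0,0,0.01],[-1,0,-0.01,0,0,0,0.01]]
  ]
}}

```text
time: 11.85
eef_pos: [0.6075, -0.0164, 0.1518]
tool_rot: [-3.14, 0.005, 1.52]
wrist_force: [-3.4, 4.6, 0.2]
opening: 0.0114
```

Run:
```python
from plan import *
est()
```

```text
t 11.85 rot: g 0.034 b 0.005 p [ 0.6075 -0.0164  0.1518] p-model(g,b) [ 0.0008  0.0018 -0.0007] F [-3.4  4.6  0.2] M [0.81 0.79 0.63] open 0.0114
 F along gate normal -3.6, along bar(tool x) 4.4, up 0.2
 g from position 0.029
```

Emit:
{"name": "apply_moves", "arguments": {
  "steps": [
    [[-1,0,-0.01,0,0,0,0.01],[-1,0,-0.01,0,0,0,0.01],[-0.6,0,-0.01,0,0,0,0.01],[-0.4,0,-0.01,0,0,0,0.01],[-0.2,0,-0.01,0,0,0,0.01],[0,0,-0.01,0,0,0,0.01],[0,0,-0.01,0,0,0,0.01],[0,0,-0.01,0,0,0,0.01]]
  ]
}}

```text
time: 12.52
eef_pos: [0.6088, -0.0195, 0.1531]
tool_rot: [3.138, 0.007, 1.51]
wrist_force: [-0.6, -0.3, 0.5]
opening: 0.0425
```

Run:
```python
from plan import *
est()
```

```text
t 12.52 rot: g 0.044 b 0.007 p [ 0.6088 -0.0195  0.1531] p-model(g,b) [ 0.0036 -0.0017  0.0003] F [-0.6 -0.3  0.5] M [ 0.05 -0.03 -0.03] open 0.0425
 F along gate normal -0.5, along bar(tool x) -0.4, up 0.5
 g from position 0.020
```

Released, wrist force zero. Raising straight up.

Emit:
{"name": "apply_moves", "arguments": {
  "steps": [
    [[0,0,0,-0.2,0,0,0],[0,0,0,-0.5,0,0,0],[0,0,0,-0.8,0,0,0],[0,0,0,-1,0,0,0],[0,0,0,-1,0,0,0]]
  ]
}}

```text
time: 12.93
eef_pos: [0.6107, -0.019, 0.237]
tool_rot: [3.131, 0.006, 1.511]
wrist_force: [1.2, -0.5, 0.1]
opening: 0.0428
```

Emit:
{"name": "apply_moves", "arguments": {
  "steps": [
    [[0,0,-0.5,-0.5,0,0,0],[0,0,-1,-1,0,0,0],[0,0,-1,-1,0,0,0],[0,0,-1,-1,0,0,0]]
  ]
}}

```text
time: 13.27
eef_pos: [0.5271, -0.0135, 0.3164]
tool_rot: [3.133, 0.004, 1.511]
wrist_force: [0.4, -1.0, 1.1]
opening: 0.0429
```

Emit:
{"name": "apply_moves", "arguments": {
  "steps": [
    [[0,0,-0.5,0,0,0,0],[0,0,-0.9,0,0,0,0],[0,0,-0.9,0,0,0,0],[0,0,-0.9,0,0,0,0],[0,0,-0.9,0,0,0,0]]
  ]
}}

```text
time: 13.68
eef_pos: [0.457, -0.0088, 0.312]
tool_rot: [3.138, 0.007, 1.511]
wrist_force: [0.6, -0.4, 0.5]
opening: 0.0426
```

Run:
```python
from plan import *
est()
im=ctrl.camera("top")[:,:,::-1]; im2=ctrl.camera("scene")[:,:,::-1]
a=cv2.resize(im[140:240,260:430],(680,400),interpolation=cv2.INTER_CUBIC)[:300]
a=cv2.resize(im[90:240,160:500],(680,300),interpolation=cv2.INTER_CUBIC)
b=cv2.resize(im2[150:225,225:395],(680,300),interpolation=cv2.INTER_CUBIC)
cv2.imwrite("pics/v8.png",np.vstack([a,b]))
```

```text
t 13.68 rot: g 0.043 b 0.007 p [ 0.457  -0.0088  0.312 ] p-model(g,b) [-0.1483  0.0091  0.1593] F [ 0.6 -0.4  0.5] M [-0.02 -0.    0.02] open 0.0426
 F along gate normal 0.6, along bar(tool x) -0.4, up 0.5
 g from position 0.790
```

View pics/v8.png

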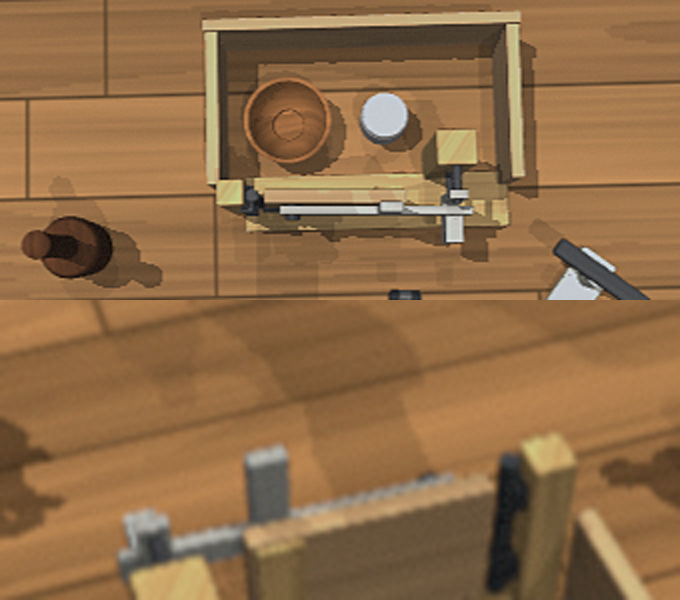

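The top view shows the gate shut, with the bar between the striker (453,228) and the back wall (458,193). In the scene view the bar is level, parallel to the gate's top edge, and the tab at (267,485) is upright. The bowl, tin, mallet and rest look unmoved and the gripper is clear, so I'm handing in.

Run:
```python
from h import *
b=cv2.imread("pics/top0.png"); a=ctrl.camera("top")[:,:,::-1]
for n,(x0,y0,x1,y1) in dict(bowl=(278,125,330,172),tin=(335,130,370,165),mallet=(165,195,220,235),rest=(424,205,490,265)).items():
    r=cv2.phaseCorrelate(b[y0:y1,x0:x1].mean(2),a[y0:y1,x0:x1].mean(2)); print(n,np.round(r[0],2))
print(ctrl.hand_in())
```

```text
bowl [-0.03 -0.15]
tin [0.01 0.  ]
mallet [-0.03 -0.01]
rest [-0.02  0.01]
the job is handed in; nothing more can be done
None
```

The gate is shut and latched, and the job is handed in at about 14 s of the 43 s allowed. The hand-in gives no verdict, so success rests on my own checks.

- **Closing:** I pinched the thumb tab, lifted the bar to about 0.20 rad with the gate still open, and swung the gate in over the striker.
- **Feeling for the catch:** I crept forward until the bar lightly touched the back wall, which added about 3 N at the wrist. I then backed off to the middle of the slot and lowered the bar to level.
- **Release:** I eased the gate back until the bar rested on the striker at a gate angle of about 0.03 rad, then let go and withdrew.

**Last checks**
- The wrist force returned to about zero on release and stayed there as the arm withdrew.
- The final pictures show the gate shut and the bar level between the striker and the back wall.
- The bowl, tin, mallet and rest shifted by no more than 0.15 px in the top view, well under 1 mm.

**Uncertain or disagreeing**
- **Bar position in the slot:** just before lowering, the camera put the bar about 1.5 mm nearer the striker than the feel did. I moved to a point between the two, and the bar went down without touching.
- **Forces on the keeper:** I estimated contact with the keeper at about 2 N from wrist readings. It was not measured directly.

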